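# Ramp test for two rest blocks

### The arm

A 6-joint arm with a two-finger parallel gripper is mounted at the origin on the work surface. World frame = base frame: x ahead of the robot, y to its left, z up, the work surface at z = 0. Lengths are in m, angles in degrees, forces in N, time in s.
With the tool pointing down it reaches from about 0.4 to 0.925 m from the base axis. Payload 3.4 kg.
Tool frame: the origin (TCP) lies at the very end of the fingers, on their centre line; the grasp point (between the pads) lies 19 mm behind it; z points along the fingers, y is the line along which they close (so a half turn about z gives the same grasp; the last joint's range is limited). The gripper opens to 85 mm and grips with 20 to 120 N. Pads are 22 mm wide; open, the fingers measure 114 mm over their backs; the gripper's body (76 mm by 85 mm) begins 54 mm behind the grasp point. The pads swing forward as they close: fully open they stand 13 mm farther back than shut.
Start: joints at [64.83, 17.578, 86.31, -0, 76.112, -4.211], TCP at [0.206, 0.537, 0.231] pointing down, gripper open.
Joint ranges: [-179.03, 179.03], [-60, 130.46], [8.19, 133.38], [-81.62, 261.62], [5.75, 156.47], [-153.77, 153.77]. Speed limits (degrees/s): [147.25, 147.25, 180, 180, 180, 180].

### API

Orientations are given as a 3x3 rotation matrix whose columns are the frame's x, y, z axes.
In Python, from station import manip, cams gives the robot as it stands.
- The arm moves only by the shell command python3 -m pendant 'ROWS' [FORCE]. ROWS is a JSON object of lists of equal length, an entry for each row: "travel": the shift along the world's x, y, z in units of 40 mm (1.0 is 40 mm), a list of three; "angular": the turn, a rotation vector about the world's x, y, z in units of 6 degrees (1.0 is 6 degrees), a list of three; "jaw": the finger opening in mm, from 0 to 85.4. A call has 1 to 12 rows; each row shifts and turns the commanded pose from where the row before left it; what a row does not reach is not made up. A row lasts 1/12 s, in which the tool goes at most 41.7 mm and 7.16 degrees, less where a joint would pass 70% of its speed; a pose out of reach is approached as far as the arm can. A call is refused whole if a number of a shift passes 1 or a number of a turn 1, either way. A call with a gripper value outside its range is refused whole. The fingers move at their own pace and stop on an object; FORCE is the grip in N (left out, the last holds). Time passes only in rows, so rows that do not move let the fingers close. It gives the time, the measured TCP pose, the force, the opening and the grip force at its end, in the units of the state.
- manip.read_state(): the state, without advancing time (a new reading comes with each control period).
- cams.get_image(name): name is "scene" or "top" or "wrist"; returns a dict with "frame" (420x560x3 uint8, red, green, blue), "depth" (420x560 float32, m along the optical axis (not along the pixel's ray), 0 where there is no reading), "fx", "fy", "cx", "cy" (pixels), "R" (3x3) and "t" (3): a world point X has camera coordinates R X + t. Camera axes: x right, y down, z forward; pixel columns grow to the right and rows downward; lengths in m; the calibration is good to about 2 mm. A picture is of the moment at which its call begins.
- manip.finish_job(): hands the job in; it is judged then, once.
The state is a dict: "time": time; "joint_positions": joint angles; "qd": joint speeds; "joint_torque": joint torques, N m; "tool_pos": TCP position; "tool_rot": TCP orientation; "force": force on the tool from outside, world axes, zero at the start; "moment": the same for the moment, N m; "width": finger opening in m; "finger_force": force on a finger pad.
Only numpy, scipy, OpenCV 4.12 (cv2) and the standard library are available. Lean on these libraries where they do the work, as an engineer would, in place of code of your own. Each camera call takes 0.05 s, during which the arm holds its last target. There are 200 camera calls.

### The job

Two rest blocks with yellow grips are due for the ramp test: set each in turn flat on the upper half of the tilted test ramp (above the yellow line, middle of its width) and let go, without pushing it. The block that slides down to the blue lip has failed: leave it lying there. The block that stays put for a second has passed: stand it on its feet fully inside the green tray.

Things in the scene. Friction and masses are not known exactly. Their poses are not given: they have to be found in the camera images.
- block_a: Rest block, 0.4 kg: dark steel body 70 (x) x 50 (y) x 22 mm on four black feet 5 mm high; on top a yellow grip bar 44 (x) x 14 (y) mm, from 27 to 65 mm up, to be pinched across its 14 mm (along y). Origin: centre of the underside of the feet; z up, x lengthwise; half a turn makes no difference. Looks just like block_b: one of the two has gripping feet, one slippery.
- block_b: Rest block, 0.4 kg: dark steel body 70 (x) x 50 (y) x 22 mm on four black feet 5 mm high; on top a yellow grip bar 44 (x) x 14 (y) mm, from 27 to 65 mm up, to be pinched across its 14 mm (along y). Origin: centre of the underside of the feet; z up, x lengthwise; half a turn makes no difference. Looks just like block_a. A block with a red grip is a bystander.
- test_spot (a point): Middle of the upper half of the fixed, 16 degree ramp's face, 81 mm up; a tested block's origin goes here, axes aligned. x up the slope, z out of the face. Aluminium plate from x = +80 (open edge) to -220 mm; a blue lip 32 mm high there stops a sliding block at x = -185. Yellow line at x = -100. Side rails 14 mm high at y = -70 and 70. A block let go upright just above the face settles flat.
- tray: Fixed green open tray, outside 150 (x) x 140 (y) x 22 mm, walls and floor 5 mm thick. Origin: centre of its underside; z up.
Not all that is in view belongs to the job. Leave any pink look-alike of the block_b alone.

How it is judged:
By the outcome, as a careful person would: the job done as asked, in the order asked, and still so for the second after the job is handed in, with the robot touching nothing.
It also fails if it takes over 72 s, if anything falls off the work surface, if the arm or the gripper's body presses on something with over 40 N, if the wrist force passes 120 N, or if a joint passes its speed limit or range.

## Working session

There is one attempt and no reset: what is moved stays moved. The work goes in short steps, Python scripts to look and compute and a shell command to move; the robot and the scene stay as the last step left them, time stands still between calls to the robot, and variables do not carry over. Pictures are saved under pics/ and viewed, at most 10 in all, crops included, and the job is handed in when it is done.

```bash
ls; mkdir -p pics; cat > h.py <<'E'
import numpy as np,cv2
from station import manip,cams
def grab(n,f):
    c=cams.get_image(n); np.savez('pics/'+f+'.npz',**c); cv2.imwrite('pics/'+f+'.png',c['frame'][:,:,::-1]); return c
def load(f): return dict(np.load('pics/'+f+'.npz'))
def pts(c):
    v,u=np.mgrid[:c['depth'].shape[0],:c['depth'].shape[1]]
    z=c['depth']; P=np.stack([(u-c['cx'])/c['fx']*z,(v-c['cy'])/c['fy']*z,z],-1)
    return (P-c['t'])@c['R']
def px(c,u,v): return pts(c)[v,u].round(4)
E
python3 - <<'E'
from h import *
a=grab('top','top0');b=grab('scene','sc0')
print(manip.read_state())
E
```

```text
pics
{'time': 0.1, 'joint_positions': array([ 6.48300152e+01,  1.76174922e+01,  8.63738300e+01,  1.41135647e-03,
        7.61130426e+01, -4.21029369e+00]), 'qd': array([-0.15359241, -0.06936632, -0.28557834, -0.00700311,  0.04539531,
        0.04871228]), 'joint_torque': array([ 7.32281260e-04, -4.58523381e+01, -2.52608460e+01,  3.59001797e-05,
        5.58703090e-03,  2.13706778e-05]), 'tool_pos': array([0.20542762, 0.53639393, 0.23049494]), 'tool_rot': array([[-9.33830130e-01,  3.57715884e-01, -7.96339067e-04],
       [ 3.57716736e-01,  9.33828706e-01, -1.63838529e-03],
       [ 1.57567838e-04, -1.81483736e-03, -9.99998341e-01]]), 'force': array([-0.60436567, -0.02252001, -0.19651893]), 'moment': array([ 0.03445973, -0.01135689, -0.01449515]), 'finger_force': 0.0, 'width': 0.08546523714969011}
```

View pics/top0.png

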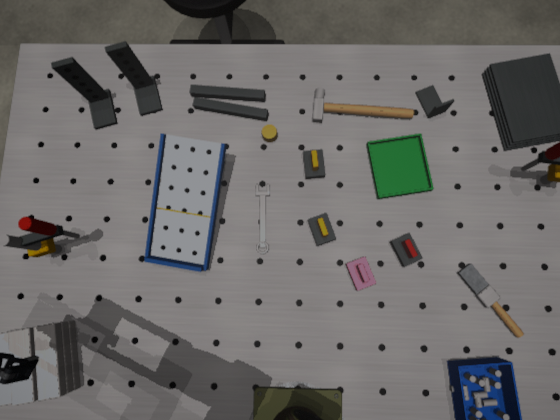

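View pics/sc0.png

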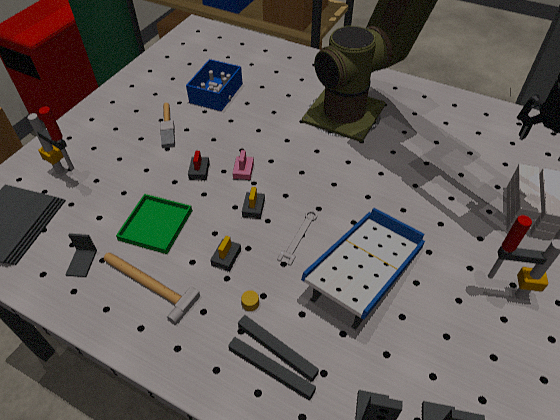

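Top view: yellow-grip blocks at (314,163) and (322,229). Look-alikes are the red grip (406,249), the pink block (361,274) and the yellow disc (269,132). Tray at (400,166). Ramp around (188,200), with its yellow line at (183,212) and its lip at the lower end (178,265), nearest the robot.

```bash
cat >> h.py <<'E'
def rect(P,m):
    r=cv2.minAreaRect((P[m][:,:2]*1000).astype(np.float32)); return np.round(r[0],1),np.round(r[1],1),round(r[2],1)
def yellow(c):
    h=cv2.cvtColor(c['frame'],cv2.COLOR_RGB2HSV); return (h[...,0]>18)&(h[...,0]<34)&(h[...,1]>120)&(h[...,2]>90)
def axes_ramp(c,box):
    u0,u1,v0,v1=box
E
python3 - <<'E'
from h import *
c=load('top0');P=pts(c);Y=yellow(c)
v,u=np.mgrid[:420,:560]
print('cam',-c['R'].T@c['t'],c['fx'])
for n,(x,y) in dict(b1=(314,163),b2=(322,229)).items():
    w=(abs(u-x)<22)&(abs(v-y)<22)
    g=w&Y&(P[...,2]>.05); b=w&(P[...,2]>.02)&(P[...,2]<.04); print(n,'grip',rect(P,g),g.sum(),'body',rect(P,w&(P[...,2]>.018)),np.median(P[g][:,2]),np.median(P[b][:,2]))
w=(abs(u-400)<45)&(abs(v-166)<45)
print('tray',rect(P,w&(P[...,2]>.014)&(c['frame'][...,1]>c['frame'][...,0]*1.5)))
# ramp
h=c['frame'].astype(int)
w=(u>148)&(u<228)&(v>132)&(v<272)&(P[...,2]>.02)
blue=w&(h[...,2]>h[...,0]*1.6)
print('ramp outline',rect(P,w),'blue',rect(P,blue))
f=w&~blue&(h.min(-1)>110)&(u>165)&(u<210)&(v>140)&(v<258)
A=np.c_[P[f][:,:2],np.ones(f.sum())];k=np.linalg.lstsq(A,P[f][:,2],rcond=None)[0]
print('plane',k,np.degrees(np.arctan(np.hypot(*k[:2]))),'dir',np.degrees(np.arctan2(k[1],k[0])),f.sum(),np.std(P[f][:,2]-A@k))
yl=w&Y;q=P[yl];print('line',q.mean(0),yl.sum())
for p in [(165,136),(225,142),(147,263),(207,269)]: print(p,px(c,*p))
# fine enlarged
t=cv2.resize(c['frame'][125:285,140:350],None,fx=3.7,fy=3.7,interpolation=cv2.INTER_CUBIC);cv2.imwrite('pics/crop1.png',t[:,:,::-1])
E
```

```text
cam [0.3316304  0.00594409 1.04535268] 415.58595035566134
b1 grip (array([500.3, -18.7]), array([ 18.4, 340.5]), 84.8) 92 body (array([508.8, -28. ]), array([ 56.3, 356.3]), 88.1) 0.06502008584218931 0.027116737430850933
b2 grip (array([480.8, -53.3]), array([43.4, 13.8]), 21.3) 104 body (array([424.1, -44.9]), array([ 73.3, 198. ]), 81.5) 0.06497499652560038 0.027275536228459418
tray (array([ 555.7, -130.6]), array([191. , 488.9]), 37.3)
ramp outline (array([514.2, 171. ]), array([383.7, 308.4]), 80.9) blue (array([511.2, 170.7]), array([382. , 302.7]), 80.9)
plane [ 0.1617683  -0.86864409  0.21744438] 41.46313322567156 dir -79.45060970544506 4634 0.05429917543846411
line [0.51190283 0.29200565 0.05411718] 27
(165, 136) [0.6878 0.3286 0.1014]
(225, 142) [0.7103 0.2011 0.0018]
(147, 263) [0.388  0.3842 0.0004]
(207, 269) [ 0.3761  0.2311 -0.0007]
```

View pics/crop1.png

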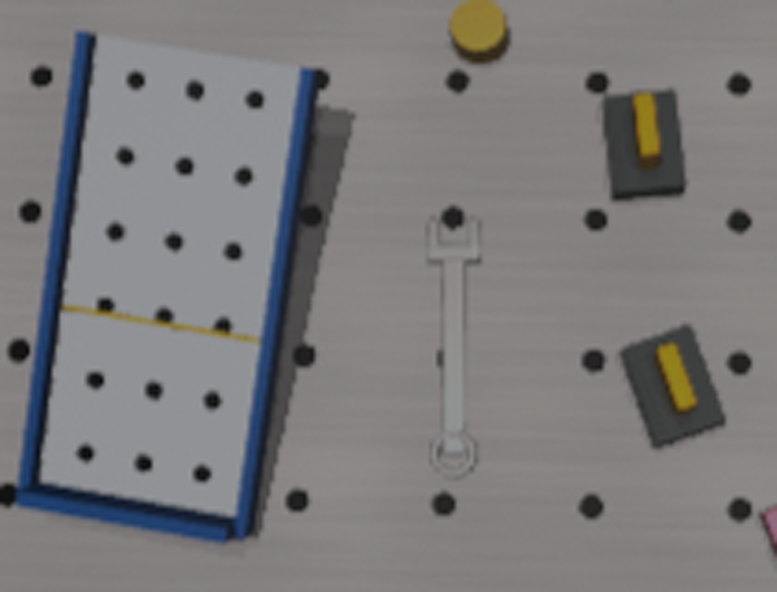

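The crop confirms two dark blocks with yellow grips, crop (645,125) and (677,377). The ramp's lip is at the bottom left (130,510) and its yellow line runs (60,307)-(260,340). Depth dropouts spoiled some of the fits, so I'll refit with them filtered out.

```bash
python3 - <<'E'
from h import *
c=load('top0');P=pts(c);Y=yellow(c);ok=c['depth']>.3
v,u=np.mgrid[:420,:560];h=c['frame'].astype(int)
for n,(x,y) in dict(b1=(314,163),b2=(322,229)).items():
    w=(abs(u-x)<22)&(abs(v-y)<22)&ok&(P[...,2]<.08)
    g=w&Y&(P[...,2]>.058); print(n,'grip',rect(P,g),g.sum(),'body',rect(P,w&(P[...,2]>.023)&(P[...,2]<.031)),rect(P,w&(P[...,2]>.023)))
w=(abs(u-400)<45)&(abs(v-166)<45)&ok
print('tray',rect(P,w&(P[...,2]>.014)&(P[...,2]<.03)))
w=ok&(u>148)&(u<228)&(v>132)&(v<272)&(P[...,2]>.012)&(P[...,2]<.16)
f=w&(u>165)&(u<210)&(v>140)&(v<258)&(h.max(-1)-h.min(-1)<30)&(h.min(-1)>90)
for i in range(4):
    A=np.c_[P[f][:,:2],np.ones(f.sum())];k=np.linalg.lstsq(A,P[f][:,2],rcond=None)[0]
    f=f&(abs(P[...,:2]@k[:2]+k[2]-P[...,2])<[.02,.008,.004,.004][i])
print('plane',k,np.degrees(np.arctan(np.hypot(*k[:2]))),'dir',np.degrees(np.arctan2(k[1],k[0])),f.sum())
# intersect pixel rays with plane: corners of plate, line ends (crop px -> image)
C=-c['R'].T@c['t']
def ray(x,y):
    d=c['R'].T@np.array([(x-c['cx'])/c['fx'],(y-c['cy'])/c['fy'],1]); s=(k[0]*C[0]+k[1]*C[1]+k[2]-C[2])/(d[2]-k[0]*d[0]-k[1]*d[1]); return C+s*d
for n,(a,b) in dict(topL=(97,36),topR=(300,70),lineL=(62,308),lineR=(261,341)).items(): print(n,ray(140+(a+.5)/3.7-.5,125+(b+.5)/3.7-.5).round(4))
b=w&(h[...,2]>h[...,0]*1.6); print('outline',rect(P,b))
E
```

```text
b1 grip (array([648.9, -32.8]), array([42.2, 13.2]), 7.1) 91 body (array([649.7, -32.4]), array([70.6, 49.9]), 6.9) (array([649.7, -32.4]), array([70.6, 49.9]), 6.9)
b2 grip (array([480.9, -53.3]), array([43.2, 13.8]), 21.3) 102 body (array([481.1, -53.3]), array([69.9, 50.2]), 20.8) (array([481.1, -53.3]), array([69.9, 50.2]), 20.8)
tray (array([ 649. , -250.7]), array([150.7, 142.2]), 9.8)
plane [ 0.28269592 -0.04564108 -0.07815811] 15.979413370306233 dir -9.171229864440754 4544
topL [0.6915 0.3265 0.1024]
topR [0.6698 0.1924 0.1024]
lineL [0.5202 0.3529 0.0528]
lineR [0.5001 0.2187 0.0532]
outline (array([528.9, 281.8]), array([156.4, 302.3]), 81.1)
```

```bash
python3 -m pendant '{"travel":[[0.555,-0.71,0],[0.555,-0.71,0],[0.555,-0.71,0],[0.555,-0.71,0],[0.555,-0.71,0],[0.555,-0.71,0],[0.555,-0.71,0],[0.555,-0.71,0],[0.555,-0.71,0],[0.555,-0.71,0],[0.555,-0.71,0],[0.555,-0.71,0]],"angular":[[0,0,0.233],[0,0,0.233],[0,0,0.233],[0,0,0.233],[0,0,0.233],[0,0,0.233],[0,0,0.233],[0,0,0.233],[0,0,0.233],[0,0,0.233],[0,0,0.233],[0,0,0.233]],"jaw":[60,60,60,60,60,60,60,60,60,60,60,60]}' 40
python3 -m pendant '{"travel":[[0.555,-0.71,-0.1],[0.555,-0.71,-0.1],[0.555,-0.71,-0.1],[0.555,-0.71,-0.1],[0.555,-0.71,-0.1],[0.555,-0.71,-0.1],[0.555,-0.71,-0.1],[0.555,-0.71,-0.1],[0,0,0],[0,0,0]],"angular":[[0,0,0.233],[0,0,0.233],[0,0,0.233],[0,0,0.233],[0,0,0.233],[0,0,0.233],[0,0,0.233],[0,0,0.233],[0,0,0],[0,0,0]],"jaw":[60,60,60,60,60,60,60,60,60,60]}'
cat >> h.py <<'E'
def yaw(R): return round(float(np.degrees(np.arctan2(-R[0,1],R[1,1]))),2)
def st():
    s=manip.read_state(); print(round(s['time'],2),'pos',s['tool_pos'].round(4),'yaw',yaw(s['tool_rot']),'z',s['tool_rot'][:,2].round(3),'q',s['joint_positions'].round(0),'w',round(s['width']*1000,1),'ff',round(s['finger_force'],1),'F',s['force'].round(1)); return s
def grip(c,zlo=.055,zhi=.075,ctr=None,r=.05):
    P=pts(c); m=yellow(c)&(c['depth']>.05)&(P[...,2]>zlo)&(P[...,2]<zhi)
    if ctr is not None: m&=np.hypot(P[...,0]-ctr[0],P[...,1]-ctr[1])<r
    return rect(P,m),int(m.sum())
E
python3 - <<'E'
from h import *
st(); c=grab('wrist','w1'); print(grip(c,ctr=(.65,-.033)))
E
```

```text
time: 1.1
tool_pos: [0.4726, 0.1945, 0.231]
tool_rot: [[-0.997, 0.072, -0.001], [0.072, 0.997, -0.0], [0.001, -0.0, -1.0]]
force: [1.0, 0.6, 0.6]
width: 0.0599
finger_force: 0.0
time: 1.93
tool_pos: [0.6501, -0.0329, 0.1978]
tool_rot: [[-0.993, -0.119, -0.002], [-0.119, 0.993, 0.0], [0.002, 0.001, -1.0]]
force: [-0.1, -0.4, 0.6]
width: 0.0599
finger_force: 0.0
1.93 pos [ 0.6501 -0.0329  0.1978] yaw 6.81 z [-0.002  0.    -1.   ] q [  -7.   25.   79.    0.   76. -103.] w 59.9 ff 0.0 F [-0.1 -0.4  0.6]
((array([648.5, -32.4]), array([40.8, 11.7]), 6.5), 453)
```

View pics/w1.png

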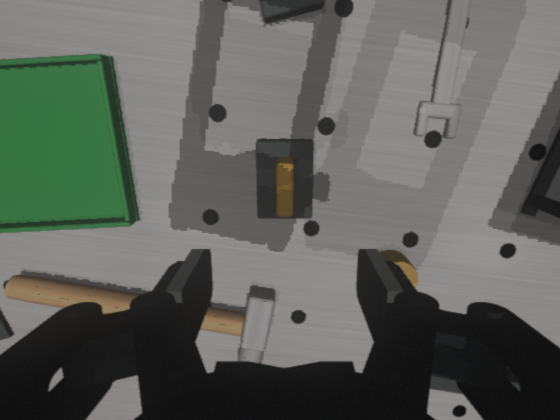

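The block (285,180) lies between the fingers and the close look agrees with the top view to 2 mm. Descending 164 mm and gripping.

```bash
python3 -m pendant '{"travel":[[0,0,-0.8],[0,0,-0.8],[0,0,-0.8],[0,0,-0.8],[0,0,-0.6],[0,0,-0.3],[0,0,0],[0,0,0],[0,0,0],[0,0,0],[0,0,0],[0,0,0]],"angular":[[0,0,0],[0,0,0],[0,0,0],[0,0,0],[0,0,0],[0,0,0],[0,0,0],[0,0,0],[0,0,0],[0,0,0],[0,0,0],[0,0,0]],"jaw":[60,60,60,60,60,60,60,10,10,10,10,10]}' 50
python3 -c "from h import *; st()"
```

```text
time: 2.98
tool_pos: [0.6513, -0.0311, 0.0375]
tool_rot: [[-0.993, -0.122, 0.004], [-0.122, 0.993, -0.0], [-0.004, -0.001, -1.0]]
force: [-0.4, 0.8, 6.7]
width: 0.0132
finger_force: 49.8
2.98 pos [ 0.6513 -0.0311  0.0375] yaw 6.99 z [ 0.004 -0.    -1.   ] q [  -6.   34.   89.    0.   56. -103.] w 13.2 ff 49.8 F [-0.4  0.8  6.7]
```

```bash
python3 -m pendant '{"travel":[[0,0,0.86],[0,0,0.86],[0,0,0.86],[0,0,0.86],[0,0,0.86],[-0.21,0.85,0],[-0.21,0.85,0],[-0.21,0.85,0],[-0.21,0.85,0],[-0.21,0.85,0],[-0.21,0.85,0],[-0.21,0.85,0]],"angular":[[0,0,0],[0,0,0],[0,0,0],[0,0,0],[0,0,0],[0,0,-0.67],[0,0,-0.67],[0,0,-0.67],[0,0,-0.67],[0,0,0],[-0.084,-0.526,0],[-0.084,-0.526,0]],"jaw":[10,10,10,10,10,10,10,10,10,10,10,10]}' >/dev/null
python3 -m pendant '{"travel":[[-0.21,0.85,0],[-0.21,0.85,0],[0,0,0],[0,0,0],[0,0,0]],"angular":[[-0.084,-0.526,0],[-0.084,-0.526,0],[-0.084,-0.526,0],[0,0,0],[0,0,0]],"jaw":[10,10,10,10,10]}' >/dev/null
cat >> h.py <<'E'
d=np.array([np.cos(np.radians(9.1)),-np.sin(np.radians(9.1)),0]);c16,s16=np.cos(np.radians(16)),np.sin(np.radians(16))
RR=np.c_[d*c16+[0,0,s16],[-d[1],d[0],0],-d*s16+[0,0,c16]]
SPOT=np.array([.605,.271,.081])
E
python3 - <<'E'
from h import *
from scipy.spatial.transform import Rotation as Ro
s=st(); c=grab('scene','s1'); grab('wrist','w2')
T=RR@np.diag([-1,1,-1]); print('rot units',(Ro.from_matrix(T@s['tool_rot'].T).as_rotvec(degrees=True)/6).round(2))
for hgt in (.037,.039): print('trav units to',hgt,((SPOT+RR[:,2]*hgt-s['tool_pos'])/.04).round(2), 'local mm',(RR.T@(s['tool_pos']-SPOT)*1000).round(1))
cv2.imwrite('pics/s1c.png',cv2.resize(c['frame'][120:330,250:450],None,fx=2.8,fy=2.8)[:,:,::-1])
E
```

```text
4.4 pos [0.5721 0.2749 0.2067] yaw -8.96 z [ 0.269 -0.044 -0.962] q [ 27.  18.  92. -11.  58. -49.] w 13.2 ff 50.2 F [ 0.6 -1.2 -3.8]
rot units [ 0.01 -0.03 -0.02]
trav units to 0.037 [ 0.57 -0.06 -2.25] local mm [  2.8  -1.3 130. ]
trav units to 0.039 [ 0.56 -0.06 -2.21] local mm [  2.8  -1.3 130. ]
```

View pics/s1c.png

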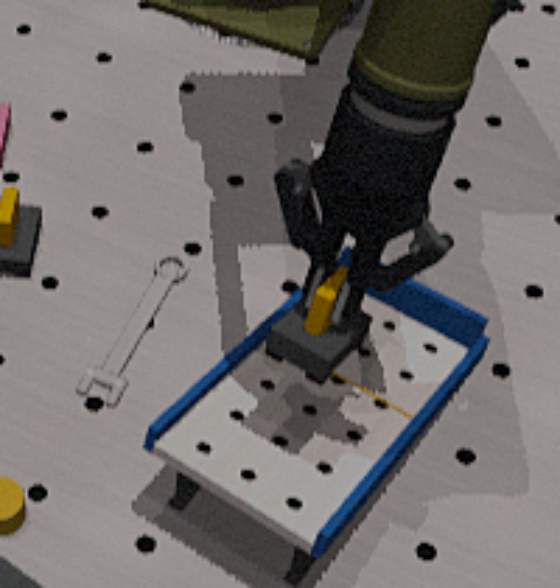

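The block hangs level with the face at crop (320,335), over the upper half beyond the yellow line. I'll measure the block's offset in the grip before lowering.

```bash
python3 - <<'E'
from h import *
c=load('s1');P=pts(c);tp=np.array([0.5721,.2749,.2067]);L=(P-tp)@RR*1000
ok=(c['depth']>.3)&(abs(L[...,0])<60)&(abs(L[...,1])<45)&(L[...,2]>-60)&(L[...,2]<40)
Y=yellow(c)&ok; y=L[Y]; print('grip x',np.percentile(y[:,0],[2,98]),'z top',np.percentile(y[:,2],[2,50,98]),'y',np.percentile(y[:,1],[2,98]))
b=L[ok&~Y&(L[...,2]<-2)]; print(len(b),np.percentile(b,[1,50,99],axis=0).round(1)); print(np.histogram(b[:,2],bins=np.arange(-50,0,3)))
E
```

```text
grip x [-8.58568321 23.25695886] z top [-5.42438797 19.19480561 29.53585621] y [-4.61258239  8.20814085]
598 [[-33.3 -22.1 -36.3]
 [ 24.6  11.1 -11.6]
 [ 35.8  27.1  -7.3]]
(array([  0,   0,   0,   0,  20,  15,  22,  32,  41,  41,  37,  39,  97,
       242,  11,   1]), array([-50, -47, -44, -41, -38, -35, -32, -29, -26, -23, -20, -17, -14,
       -11,  -8,  -5,  -2]))
```

```bash
python3 -m pendant '{"travel":[[0.137,-0.015,-0.547],[0.137,-0.015,-0.547],[0.137,-0.015,-0.547],[0.137,-0.015,-0.547],[0,0,0],[0,0,0],[0,0,0]],"angular":[[0,0,0],[0,0,0],[0,0,0],[0,0,0],[0,0,0],[0,0,0],[0,0,0]],"jaw":[10,10,10,10,10,10,10]}' >/dev/null
python3 - <<'E'
from h import *
s=st();print((RR.T@(s['tool_pos']-SPOT)*1000).round(1))
E
```

```text
5.08 pos [0.5971 0.2712 0.1199] yaw -9.22 z [ 0.271 -0.044 -0.961] q [ 26.  24.  96. -12.  47. -47.] w 13.1 ff 52.4 F [ 0.2  0.2 -2.9]
[ 3.2 -1.  39.6]
```

```bash
python3 -m pendant '{"travel":[[0.014,-0.002,-0.05],[0,0,0],[0,0,0],[0,0,0],[0,0,0],[0,0,0],[0,0,0],[-0.17,0.027,0.6],[-0.17,0.027,0.6],[-0.17,0.027,0.6],[0,0,0],[0,0,0]],"angular":[[0,0,0],[0,0,0],[0,0,0],[0,0,0],[0,0,0],[0,0,0],[0,0,0],[0,0,0],[0,0,0],[0,0,0],[0,0,0],[0,0,0]],"jaw":[10,10,60,60,60,60,60,60,60,60,60,60]}' >/dev/null
cat >> h.py <<'E'
def rampgrip(c,zlo=50):
    P=pts(c);L=(P-SPOT)@RR*1000
    m=yellow(c)&(c['depth']>.05)&(abs(L[...,1])<70)&(L[...,0]>-220)&(L[...,0]<90)&(L[...,2]>zlo)&(L[...,2]<80)
    if m.sum()<5: return m.sum()
    r=cv2.minAreaRect(L[m][:,:2].astype(np.float32)); return np.round(r[0],1),np.round(r[1],1),round(r[2],1),int(m.sum()),L[m][:,2].max().round(1)
E
python3 - <<'E'
from h import *
st(); c=grab('scene','s2'); print(rampgrip(c)); print(rampgrip(grab('wrist','w3')), rampgrip(grab('top','t3')))
E
```

```text
6.08 pos [0.577  0.2765 0.192 ] yaw -9.04 z [ 0.276 -0.041 -0.96 ] q [ 27.  19.  93. -11.  56. -48.] w 59.8 ff 0.0 F [-0.1 -0.9  0.2]
(array([-66.7,   0.9]), array([11.9, 44.1]), 89.3, 41, np.float64(67.1))
(array([-74.6,  -0.6]), array([41. , 11.4]), 0.4, 1313, np.float64(67.1)) (array([-79.6,  -1.8]), array([38.9, 11.6]), 3.8, 74, np.float64(68.6))
```

It is sliding (x = -67, then -80 mm), so the first block fails. I'll fetch the second and check the first as I go.

```bash
python3 -m pendant '{"travel":[[-0.24,-0.825,0.05],[-0.24,-0.825,0.05],[-0.24,-0.825,0.05],[-0.24,-0.825,0],[-0.24,-0.825,0],[-0.24,-0.825,0],[-0.24,-0.825,0],[-0.24,-0.825,0],[-0.24,-0.825,0],[-0.24,-0.825,0],[0,0,0],[0,0,0]],"angular":[[0.084,0.526,0],[0.084,0.526,0],[0.084,0.526,0],[0.084,0.526,0],[0.084,0.526,0],[0,0,1],[0,0,1],[0,0,1],[0,0,1],[0,0,1],[0,0,0],[0,0,0]],"jaw":[60,60,60,60,60,60,60,60,60,60,60,60]}' >/dev/null
python3 - <<'E'
from h import *
st(); print(rampgrip(grab('scene','s4')),rampgrip(grab('top','t4'))); print(grip(grab('wrist','w4'),ctr=(.481,-.053)))
E
```

```text
7.23 pos [ 0.4791 -0.0558  0.1946] yaw 20.61 z [-0.002  0.001 -1.   ] q [ -12.   12.  100.    0.   68. -122.] w 60.1 ff 0.0 F [-0.3  0.5  0.3]
(array([-181. ,    1.3]), array([11.7, 44.9]), 89.6, 80, np.float64(67.7)) (array([-182.8,   -1.8]), array([42.9, 13.9]), 0.9, 118, np.float64(68.5))
((array([479.5, -53.6]), array([40.8, 11.6]), 17.2), 456)
```

The first block lies at the lip (x ≈ -182), so it failed. Grasping the second.

```bash
python3 -m pendant '{"travel":[[0.03,0.055,-0.8],[0,0,-0.8],[0,0,-0.8],[0,0,-0.8],[0,0,-0.5],[0,0,-0.28],[0,0,0],[0,0,0],[0,0,0],[0,0,0],[0,0,0],[0,0,0]],"angular":[[0,0,0],[0,0,0],[0,0,0],[0,0,0],[0,0,0],[0,0,0],[0,0,0],[0,0,0],[0,0,0],[0,0,0],[0,0,0],[0,0,0]],"jaw":[60,60,60,60,60,60,60,10,10,10,10,10]}' 50 >/dev/null
python3 -c "from h import *; st()"
```

```text
8.38 pos [ 0.4826 -0.0521  0.0377] yaw 20.92 z [ 0.003 -0.    -1.   ] q [ -11.   24.  111.    0.   45. -122.] w 13.0 ff 51.5 F [-0.3  0.6  3. ]
```

```bash
python3 -m pendant '{"travel":[[0,0,0.86],[0,0,0.86],[0,0,0.86],[0,0,0.86],[0,0,0.86],[0.225,0.82,0],[0.225,0.82,0],[0.225,0.82,0],[0.225,0.82,0],[0.225,0.82,0],[0.225,0.82,0],[0.225,0.82,0]],"angular":[[0,0,0],[0,0,0],[0,0,0],[0,0,0],[0,0,0],[0,0,-1],[0,0,-1],[0,0,-1],[0,0,-1],[0,0,-1],[-0.084,-0.526,0],[-0.084,-0.526,0]],"jaw":[10,10,10,10,10,10,10,10,10,10,10,10]}' >/dev/null
python3 -m pendant '{"travel":[[0.225,0.82,0],[0.225,0.82,0],[0.225,0.82,0],[0,0,0],[0,0,0]],"angular":[[-0.084,-0.526,0],[-0.084,-0.526,0],[-0.084,-0.526,0],[0,0,0],[0,0,0]],"jaw":[10,10,10,10,10]}' >/dev/null
python3 - <<'E'
from h import *
from scipy.spatial.transform import Rotation as Ro
s=st(); c=grab('scene','s5')
T=RR@np.diag([-1,1,-1]); print('rot units',(Ro.from_matrix(T@s['tool_rot'].T).as_rotvec(degrees=True)/6).round(2))
print('trav units',((SPOT+RR[:,2]*.0395-s['tool_pos'])/.04).round(2))
L=(pts(c)-s['tool_pos'])@RR*1000
ok=(c['depth']>.3)&(abs(L[...,0])<60)&(abs(L[...,1])<45)&(L[...,2]>-60)&(L[...,2]<40)
b=L[ok&~yellow(c)&(L[...,2]<-2)]; print(np.percentile(b,[1,50,99],axis=0).round(1)); print(np.histogram(b[:,2],bins=np.arange(-50,0,3))[0])
E
```

```text
9.8 pos [0.5695 0.2777 0.2076] yaw -8.86 z [ 0.27  -0.043 -0.962] q [ 28.  18.  92. -11.  58. -49.] w 13.2 ff 50.9 F [-0.1 -0.5 -4.2]
rot units [ 0.01 -0.03 -0.04]
trav units [ 0.62 -0.12 -2.22]
[[-32.7 -22.1 -37. ]
 [ 23.9  10.8 -11.8]
 [ 35.8  26.8  -7.5]]
[  0   0   0   1  17  15  25  33  41  37  33  41 120 224   8   2]
```

```bash
python3 -m pendant '{"travel":[[0.155,-0.03,-0.555],[0.155,-0.03,-0.555],[0.155,-0.03,-0.555],[0.155,-0.03,-0.555],[0,0,0],[0,0,0],[0.014,-0.002,-0.05],[0,0,0]],"angular":[[0,0,0],[0,0,0],[0,0,0],[0,0,0],[0,0,0],[0,0,0],[0,0,0],[0,0,0]],"jaw":[10,10,10,10,10,10,10,10]}' >/dev/null
python3 - <<'E'
from h import *
s=st();print((RR.T@(s['tool_pos']-SPOT)*1000).round(1))
E
```

```text
10.52 pos [0.5968 0.2701 0.1182] yaw -9.15 z [ 0.272 -0.044 -0.961] q [ 26.  24.  96. -12.  47. -48.] w 13.0 ff 53.2 F [ 0.2  0.2 -3.6]
[ 2.6 -2.1 37.9]
```

```bash
python3 -m pendant '{"travel":[[0,0,0],[0,0,0],[0,0,0],[0,0,0],[0,0,0],[-0.17,0.027,0.6],[-0.17,0.027,0.6],[-0.17,0.027,0.6],[0,0,0],[0,0,0],[0,0,0],[0,0,0]],"angular":[[0,0,0],[0,0,0],[0,0,0],[0,0,0],[0,0,0],[0,0,0],[0,0,0],[0,0,0],[0,0,0],[0,0,0],[0,0,0],[0,0,0]],"jaw":[60,60,60,60,60,60,60,60,60,60,60,60]}' >/dev/null
cat >> h.py <<'E'
def rg2(c):
    P=pts(c);L=(P-SPOT)@RR*1000
    m=yellow(c)&(c['depth']>.05)&(abs(L[...,1])<70)&(L[...,0]>-110)&(L[...,0]<90)&(L[...,2]>50)&(L[...,2]<80)
    r=cv2.minAreaRect(L[m][:,:2].astype(np.float32)); return np.round(r[0],1),np.round(r[1],1),round(r[2],1),int(m.sum())
E
python3 - <<'E'
from h import *
st(); print(rg2(grab('scene','s6')),rg2(grab('wrist','w6')))
E
python3 -m pendant '{"travel":[[0,0,0],[0,0,0],[0,0,0],[0,0,0],[0,0,0],[0,0,0],[0,0,0],[0,0,0],[0,0,0],[0,0,0],[0,0,0],[0,0,0]],"angular":[[0,0,0],[0,0,0],[0,0,0],[0,0,0],[0,0,0],[0,0,0],[0,0,0],[0,0,0],[0,0,0],[0,0,0],[0,0,0],[0,0,0]],"jaw":[60,60,60,60,60,60,60,60,60,60,60,60]}' >/dev/null
python3 - <<'E'
from h import *
s=st(); print(rg2(grab('scene','s7')),rg2(grab('wrist','w7')),rg2(grab('top','t7')))
print((RR.T@(s['tool_pos']-SPOT)*1000).round(1))
E
```

```text
11.52 pos [0.5756 0.2738 0.1884] yaw -9.08 z [ 0.27  -0.044 -0.962] q [ 27.  19.  93. -11.  56. -48.] w 60.1 ff 0.0 F [-0.7 -0.  -0.6]
(array([2.1, 0. ]), array([12.1, 47.1]), 89.2, 101) (array([-0.5, -2.2]), array([41.2, 12.9]), 0.5, 1393)
12.62 pos [0.5763 0.2743 0.1898] yaw -9.08 z [ 0.272 -0.043 -0.961] q [ 27.  19.  93. -11.  56. -48.] w 59.8 ff 0.0 F [ 0.1 -0.6 -1.1]
(array([2.4, 0.2]), array([12.2, 46.6]), 89.7, 101) (array([-0.6, -2.1]), array([41.6, 13.1]), 0.4, 1349) (array([12.2, -4. ]), array([20.4, 12.2]), 6.5, 27)
[  2.3  -1.3 112.6]
```

The second block stayed put for over a second, so it passed. Re-gripping it and lifting.

```bash
python3 -m pendant '{"travel":[[0.17,-0.027,-0.6],[0.17,-0.027,-0.6],[0.13,-0.02,-0.45],[0.04,-0.007,-0.14],[0,0,0],[0,0,0],[0,0,0],[0,0,0],[0,0,0],[0,0,0]],"angular":[[0,0,0],[0,0,0],[0,0,0],[0,0,0],[0,0,0],[0,0,0],[0,0,0],[0,0,0],[0,0,0],[0,0,0]],"jaw":[60,60,60,60,60,10,10,10,10,10]}' 50 >/dev/null
python3 -c "from h import *; st()"
python3 -m pendant '{"travel":[[-0.1,0.016,0.4],[-0.17,0.027,0.6],[-0.17,0.027,0.6],[-0.17,0.027,0.6],[0,0,0],[0,0,0]],"angular":[[0,0,0],[0,0,0],[0,0,0],[0,0,0],[0,0,0],[0,0,0]],"jaw":[10,10,10,10,10,10]}' >/dev/null
python3 - <<'E'
from h import *
s=st(); print((RR.T@(s['tool_pos']-SPOT)*1000).round(1)); print(((np.array([.649,-.2507,.16])-s['tool_pos'])/.04).round(2))
c=grab('scene','s8');L=(pts(c)-s['tool_pos'])@RR*1000
ok=(c['depth']>.3)&(abs(L[...,0])<60)&(abs(L[...,1])<45)&(L[...,2]>-60)&(L[...,2]<40)
b=L[ok&~yellow(c)&(L[...,2]<-2)]; print(np.percentile(b,[1,50,99],axis=0).round(1)); print(np.histogram(b[:,2],bins=np.arange(-50,0,3))[0])
E
```

```text
13.6 pos [0.5971 0.2712 0.1196] yaw -9.06 z [ 0.274 -0.043 -0.961] q [ 26.  24.  96. -12.  47. -48.] w 13.1 ff 52.9 F [ 0.1 -0.7  3. ]
14.1 pos [0.5725 0.2754 0.2075] yaw -9.06 z [ 0.274 -0.042 -0.961] q [ 27.  18.  92. -11.  58. -49.] w 13.2 ff 52.0 F [ 0.4 -0.6 -4. ]
[  3.4  -0.8 130.6]
[  1.91 -13.15  -1.19]
[[-34.4 -22.2 -38.2]
 [ 22.5  10.6 -13.8]
 [ 33.9  26.6  -7.1]]
[  0   0   0   7  19  18  34  36  42  40  32  59 277  27   4   4]
```

```bash
python3 -m pendant '{"travel":[[0.127,-0.877,0],[0.127,-0.877,0],[0.127,-0.877,0],[0.127,-0.877,0],[0.127,-0.877,0],[0.127,-0.877,0],[0.127,-0.877,0],[0.127,-0.877,0],[0.127,-0.877,0],[0.127,-0.877,0],[0.127,-0.877,0],[0.127,-0.877,0]],"angular":[[0.084,0.526,0],[0.084,0.526,0],[0.084,0.526,0],[0.084,0.526,0],[0.084,0.526,0],[0,0,0.63],[0,0,0.63],[0,0,0.63],[0,0,0.63],[0,0,0.63],[0,0,0],[0,0,0]],"jaw":[10,10,10,10,10,10,10,10,10,10,10,10]}' >/dev/null
python3 -m pendant '{"travel":[[0.127,-0.877,0],[0.127,-0.877,0],[0.127,-0.877,0],[0,0,0],[0,0,0],[0,0,0]],"angular":[[0,0,0],[0,0,0],[0,0,0],[0,0,0],[0,0,0],[0,0,0]],"jaw":[10,10,10,10,10,10]}' >/dev/null
python3 - <<'E'
from h import *
s=st(); print(((np.array([.649,-.2507,.0465])-s['tool_pos'])/.04).round(2)); print(((s['tool_rot'])).round(3)); grab('wrist','w9')
E
```

```text
15.65 pos [ 0.6473 -0.2512  0.2033] yaw 9.74 z [-0.004  0.002 -1.   ] q [ -25.   28.   73.    0.   79. -124.] w 12.8 ff 51.9 F [-0.9 -1.1 -3.5]
[ 0.04  0.01 -3.92]
[[-0.986 -0.169 -0.004]
 [-0.169  0.986  0.002]
 [ 0.004  0.003 -1.   ]]
```

View pics/w9.png

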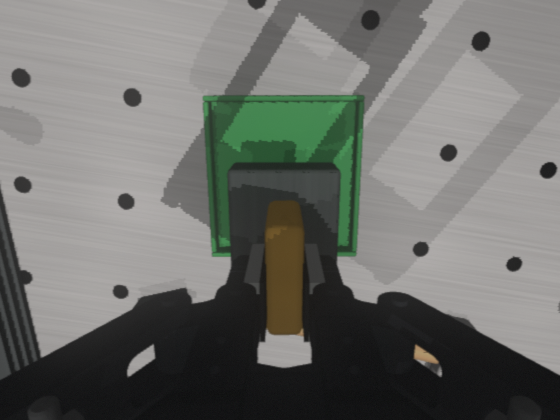

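The block is aligned and centred on the tray (tray at (285,175), block body at (285,200), still higher up). Lowering.

```bash
python3 -m pendant '{"travel":[[0.03,0,-0.85],[0,0,-0.85],[0,0,-0.85],[0,0,-0.8],[0,0,-0.4],[0,0,-0.15],[0,0,0],[0,0,0],[0,0,0]],"angular":[[0,0,0],[0,0,0],[0,0,0],[0,0,0],[0,0,0],[0,0,0],[0,0,0],[0,0,0],[0,0,0]],"jaw":[10,10,10,10,10,10,10,10,10]}' >/dev/null
python3 -c "from h import *; st()"
```

```text
16.45 pos [ 0.6514 -0.2514  0.0522] yaw 9.86 z [ 0.003 -0.002 -1.   ] q [ -25.   36.   82.    0.   62. -124.] w 12.9 ff 51.9 F [ 0.3  0.1 -3.5]
```

```bash
python3 -m pendant '{"travel":[[-0.04,0,-0.16],[0,0,0],[0,0,0]],"angular":[[0,0,0],[0,0,0],[0,0,0]],"jaw":[10,10,10]}' >/dev/null
python3 -c "from h import *; st()"
```

```text
16.7 pos [ 0.649  -0.2518  0.045 ] yaw 9.81 z [ 0.003 -0.001 -1.   ] q [ -25.   36.   83.    0.   61. -124.] w 13.4 ff 52.1 F [ 0.5 -0.7 -1.5]
```

Near touchdown; the load is beginning to come off. Releasing and retreating.

```bash
python3 -m pendant '{"travel":[[0,0,0],[0,0,0],[0,0,0],[0,0,0],[0,0,0],[0,0,0.5],[0,0,0.8],[0,0,0.9],[0,0,0.9],[0,0,0.9],[0,0,0],[0,0,0]],"angular":[[0,0,0],[0,0,0],[0,0,0],[0,0,0],[0,0,0],[0,0,0],[0,0,0],[0,0,0],[0,0,0],[0,0,0],[0,0,0],[0,0,0]],"jaw":[50,50,50,50,50,50,50,50,50,50,50,50]}' >/dev/null
python3 - <<'E'
from h import *
st(); c=grab('scene','s10'); print(rampgrip(c), grip(grab('wrist','w10'),.06,.08,(.649,-.25)), grip(c,.05,.08,(.649,-.25)))
E
```

```text
17.7 pos [ 0.65   -0.2521  0.2076] yaw 9.82 z [ 0.007 -0.003 -1.   ] q [ -25.   28.   73.    0.   79. -124.] w 50.0 ff 0.0 F [-0.1 -0.2  0.6]
(array([-180.4,    0.6]), array([47.3, 12.3]), 0.3, 81, np.float64(66.6)) ((array([ 644.3, -252.5]), array([41.3, 11.7]), 9.4), 738) ((array([ 647. , -250.4]), array([43.5, 14.8]), 9.8), 58)
```

View pics/s10.png

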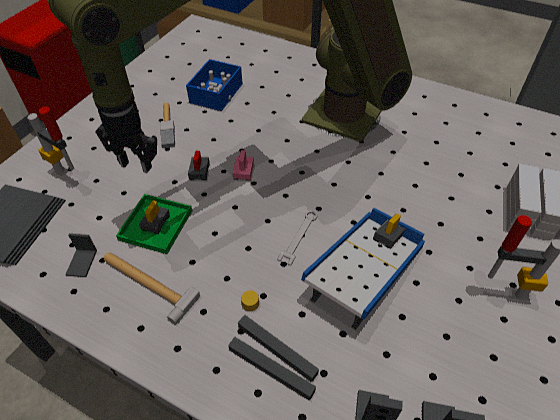

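The passed block stands in the tray (153,217), the failed one lies at the blue lip (390,232), and the gripper is clear of both.

```bash
python3 -c "from h import *; print(manip.finish_job())"
```

```text
the job is handed in; nothing more can be done
None
```

Both blocks were tested: the first slid down and was left lying at the blue lip, the second stayed put and now stands on its feet in the green tray, and the job was handed in at about 18 s.

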